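# Slide the graphite marver round the bench fixtures and press it home in its holder

## Robot

A 6-joint arm with a two-finger parallel gripper is mounted at the origin on the work surface. World frame = base frame: x ahead of the robot, y to its left, z up, the work surface at z = 0. Lengths are in m, angles in rad, forces in N, time in s.
With the tool pointing down it reaches from about 0.35 to 0.975 m from the base axis. Payload 4.9 kg.
Tool frame: the origin (TCP) lies midway between the tips of the shut fingers; the grasp point (between the pads) lies 19 mm behind it; z points along the fingers, y is the line along which they close (so a half turn about z gives the same grasp; the last joint's range is limited). The gripper opens to 85 mm and grips with 20 to 120 N. Pads are 22 mm wide; open, the fingers measure 114 mm over their backs; the gripper's body (76 mm by 85 mm) begins 54 mm behind the grasp point. The pads swing forward as they close: fully open they stand 13 mm farther back than shut.
Start: joints at [-1.305, 0.053, 1.613, -0, 1.476, -0.119], TCP at [0.235, -0.579, 0.231] pointing down, gripper open.
Joint ranges: [-3.01, 3.01], [-1.01, 2.22], [0.06, 2.58], [-1.02, 4.17], [0.09, 2.62], [-3.14, 3.14]. Speed limits (rad/s): [2.57, 2.57, 3.14, 3.14, 3.14, 3.14].

## Interface

Orientations are given as a 3x3 rotation matrix whose columns are the frame's x, y, z axes.
In Python, from bench import env, viewer, order gives the robot as it stands.
- The arm moves only by the tool drive_tool, never from a script. Its argument "moves" is a list of rows, each an object with "delta_pos": the shift along the tool's x, y, z in units of 20 mm (1.0 is 20 mm), a list of three; "dr": the turn, a rotation vector about the tool's x, y, z in units of 6 degrees (1.0 is 6 degrees), a list of three; "fingers": the closure, from -1 (fully open) to 1 (shut). In form: [{"delta_pos": [dx, dy, dz], "dr": [wx, wy, wz], "fingers": fingers}, ...]. A call has 1 to 10 rows; each row shifts and turns the commanded pose from where the row before left it, along the tool's axes as they then stand; what a row does not reach is not made up. A row lasts 1/8 s, in which the tool goes at most 62.5 mm and 10.7 degrees, less where a joint would pass 70% of its speed; a pose out of reach is approached as far as the arm can. A call with a number of a shift or a turn outside -1 to 1 is refused whole. A call with a gripper value outside its range is refused whole. The fingers move at their own pace and stop on an object; the grip force is fixed at half the most. Time passes only in rows, so rows that do not move let the fingers close. It gives the time, the measured TCP pose, the force, the opening and the grip force at its end, in the units of the state.
- env.get_state(): the state, without advancing time (a new reading comes with each control period).
- viewer.read_camera(name): name is "side" or "top" or "wrist"; returns a dict with "frame" (400x640x3 uint8, red, green, blue), "fx", "fy", "cx", "cy" (pixels), "extrinsics" (4x4, takes a point from camera to world coordinates). Camera axes: x right, y down, z forward; pixel columns grow to the right and rows downward; lengths in m; the calibration is good to about 2 mm. The wrist camera is an equidistant fisheye: a pixel r from the principal point sees the ray r / f radians off the axis. A picture is of the moment at which its call begins. There is no depth.
- order.close_job(): hands the job in; it is judged then, once.
The state is a dict: "time_s": time; "joints": joint angles; "qvel": joint speeds; "joint_torque": joint torques, N m; "position": TCP position; "tool_rot": TCP orientation; "wrist_force": force on the tool from outside, world axes, zero at the start; "ft_torque": the same for the moment, N m; "gripper_width": finger opening in m; "finger_force": force on a finger pad.
Only numpy, scipy, OpenCV 4.12 (cv2) and the standard library are available. Lean on these libraries where they do the work, as an engineer would, in place of code of your own. Each camera call takes 0.05 s, during which the arm holds its last target. There are 200 camera calls.

## Task

Push the round graphite marver along the bench, keeping it flat on the bench, round the steel rod rest and the wooden tool block without it or the robot touching either of them, and into the open mouth of the sprung holder. Press it fully home against the holder's screw-set stop, wherever that has been set, firmly but gently: about 10 newtons on the stop itself, on top of what the sliding takes, and never over 18 (graphite chips). Leave it bearing on the stop between the jaws, and do not disturb the other things on the bench.

Things in the scene. Friction and masses are not known exactly. Their poses are not given: they have to be found in the camera images.
- marver: the object to push: a plain solid graphite disc (dark grey), 104 mm in diameter, 40 mm high, 0.4 to 0.9 kg, lying flat and loose on the bench; too wide to be gripped. Origin at the centre of its underside, z up
- holder: the fixed holder: a low U-shaped aluminium frame, 14 mm high, x -95 to +95 mm, y -98 to +27 mm, open towards its own +y: the marver goes in along its -y. Origin on the bench between the middles of the jaw pads; z up. Behind the jaws, steel posts 36 mm high stand at x = -87 and +87 mm, y -15 to +15 mm
- mouth (a point): point on the bench on the holder's centre line, 48 mm from its origin along its +y, between the tips of the two brass jaws, where the mouth is widest (about 130 mm). Axes as holder
- jaw_a: sprung brass jaw on the holder's +x side; its origin coincides with the holder's when at rest and moves outwards with it. Pad face 50 mm from the centre line, y -26 to +22 mm, z 6 to 32 mm, then flared out 31 degrees to y = +48 mm. The marver pushes it out 2 mm (10 mm possible) against about 3 N; friction between the jaws adds a few newtons and keeps the marver where it is left
- jaw_b: sprung brass jaw on the holder's -x side; its origin coincides with the holder's when at rest and moves outwards with it. Pad face 50 mm from the centre line, y -26 to +22 mm, z 6 to 32 mm, then flared out 31 degrees to y = +48 mm. The marver pushes it out 2 mm (10 mm possible) against about 3 N; friction between the jaws adds a few newtons and keeps the marver where it is left
- stop: the holder's steel stop: a fixed bracket 70 mm wide, 16 mm thick, 36 mm high, origin at the centre of its underside, 90 mm from the holder's origin along the holder's -y. It carries a steel pad 50 mm wide (z 6 to 32 mm) set by a screw, rigid, whose face lies 36 to 68 mm from the holder's origin along -y: the setting differs each time, is not measured, and is found by pushing against it
- seat (a point): the point at the holder's origin; axes as holder (+y out of the mouth). The marver's centre ends up on the holder's centre line, 16 mm before to 16 mm beyond this point, wherever the stop's pad stands
- rod_rest: fixed obstacle, not to be touched: a dark steel rod rest with two notched combs, 90 mm (its x) by 46 mm (its y), 50 mm high; origin at the centre of its underside
- tool_block: fixed obstacle, not to be touched: a wooden tool block with drilled holes, 90 mm (its x) by 46 mm (its y), 50 mm high; origin at the centre of its underside
- frit_jar: bystander: closed jar, 58 mm in diameter, 75 mm high; origin at the centre of its underside
- bell_mould: bystander: small turned brass mould, 52 mm in diameter, 38 mm high; origin at the centre of its underside
- small_paddle: bystander: small graphite paddle with a wooden handle lying along its x from -115 to +93 mm, 40 mm wide, 18 mm high; origin on the bench, near its middle
- tin: bystander: round flat aluminium tin, 68 mm in diameter, 45 mm high; origin at the centre of its underside
- pick: bystander: a pick with a handle, about 190 mm long, lying along its x on the bench; origin near its middle
- tube_stub: bystander: a short upright piece of glass tube, 42 mm in diameter, 60 mm high; origin at the centre of its underside
Things that resemble listed ones, but are neither listed nor needed, are in the scene too. Of the things that look like the marver, the middle-sized one is meant.

How it is judged:
On the way:
1. the marver is pressed against the stop with at least 5 N for 0.15 s (contact force between marver and stop above 5 N), for 0.15 s.
At the end, for the whole second after the job is handed in: the marver lies flat and at rest between the jaws, still bearing on the stop (more than 0.3 N), its centre within 6 mm of the centre line of the holder and at most 19 mm before or 21 mm beyond the seat point (y of marver in the frame of seat between -0.021 and 0.019 m and x of marver in the frame of seat between -0.006 and 0.006 m and height (world z) of marver below 0.004 m and angle between marver's own z axis and vertical below 0.05 rad and linear speed of marver below 0.01 m/s and contact force between marver and stop above 0.3 N); the robot touches nothing.
It fails at once if anything touches the rod rest (contact force between anything else and rod_rest above 0.3 N).
It fails at once if anything touches the tool block (contact force between anything else and tool_block above 0.3 N).
It fails at once if the marver is pressed against the stop with over 18 N (contact force between marver and stop above 18 N).
It fails at once if the marver is lifted or tipped (height (world z) of marver above 0.008 m or angle between marver's own z axis and vertical above 0.15 rad).
It fails at once if a bystander is moved by more than 15 mm (distance of any of frit_jar, bell_mould, small_paddle, tin, pick, tube_stub from where it was at the start of the episode above 0.015 m).
It also fails if it takes over 72 s, if anything falls off the work surface, if the arm or the gripper's body presses on something with over 40 N, if the wrist force passes 120 N, or if a joint passes its speed limit or range.

## Working session

There is one attempt and no reset: what is moved stays moved. The work goes in short steps, Python scripts to look and compute and a tool call to move; the robot and the scene stay as the last step left them, time stands still between calls to the robot, and variables do not carry over. Pictures are saved under pics/ and viewed, at most 10 in all, crops included, and the job is handed in when it is done.

Besides the shell and the picture viewer there is one more tool, called by a JSON object that holds its "fn" and its "kwargs". drive_tool: Moves the arm, as the interface text tells. Shifts and turns lie within -1 to 1; 1 stands for 20 mm of shift or 6 degrees of turn. Its arguments: {"type":"object","properties":{"moves":{"type":"array"}},"required":["moves"]}

```bash
mkdir -p pics; python3 - <<'E'
from bench import env, viewer, order
import cv2, pickle
s=env.get_state(); print(s)
for n in("top","side"):
    d=viewer.read_camera(n); pickle.dump(d,open(n+'.pkl','wb'))
    cv2.imwrite(f"pics/{n}0.png",d['frame'][:,:,::-1]); print(n,d['fx'],d['fy'],d['cx'],d['cy'],d['extrinsics'])
E
```

```text
{'time_s': 0.0, 'joints': array([-1.30500282e+00,  5.33532642e-02,  1.61427218e+00,  1.27025132e-05,
        1.47601071e+00, -1.19031115e-01]), 'qvel': array([-0.00014475,  0.00051107,  0.00015428, -0.00024907,  0.00022774,
       -0.0006848 ]), 'joint_torque': array([ 6.87540833e-04, -3.93678689e+01, -3.70177138e+01, -9.96902827e-05,
        7.09900531e-03, -1.05230879e-05]), 'position': array([ 0.23444552, -0.57869721,  0.23007829]), 'tool_rot': array([[ 9.26864807e-01,  3.75394931e-01, -5.24573784e-04],
       [ 3.75395211e-01, -9.26862738e-01,  1.97505875e-03],
       [ 2.55219150e-04, -2.02753493e-03, -9.99997912e-01]]), 'wrist_force': array([-0.96568184,  0.70498926,  0.18532015]), 'ft_torque': array([ 0.02402219, -0.0149489 ,  0.04948376]), 'finger_force': 0.0, 'gripper_width': 0.0855230302629559}
top 370.3658493702299 370.3658493702299 318.39861629657577 194.96224278691926 [[ 0.05383001 -0.97701402  0.20626664  0.34311376]
 [-0.99852784 -0.05128802  0.01765507 -0.01163845]
 [-0.00667024 -0.20691336 -0.97833653  1.16569679]
 [ 0.          0.          0.          1.        ]]
side 443.6897518075384 443.6897518075384 327.1581486426204 201.12220373591805 [[-0.98923391 -0.12542674  0.07539498  0.4810787 ]
 [-0.14530545  0.78059637 -0.60791088  0.80481781]
 [ 0.01739523 -0.61232136 -0.79041759  1.05093584]
 [ 0.          0.          0.          1.        ]]
```

View pics/top0.png

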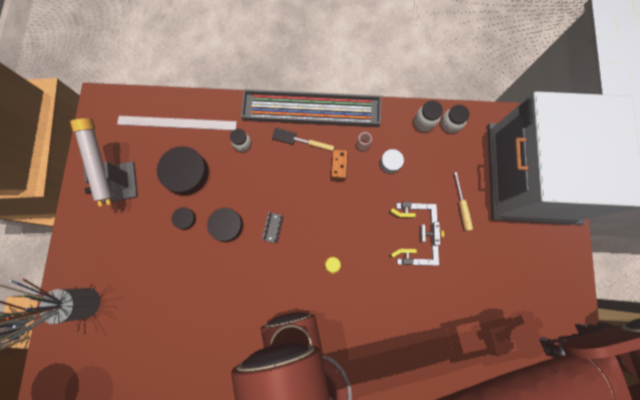

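View pics/side0.png

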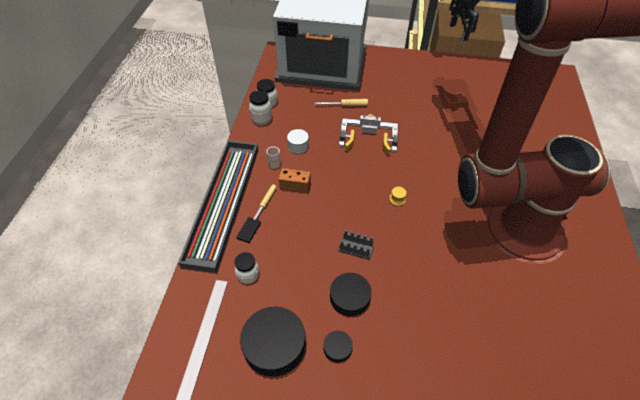

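The top view shows the middle-sized marver at about (224,225), with the rod rest at (272,227) and the tool block at (339,165). The bell mould is at (333,265), and the holder at (420,234) has its mouth to the left, towards world +y. I'll enlarge this area to measure it.

```bash
cat > h.py <<'E'
import numpy as np, pickle, cv2
def ray(d,u,v,z):
    E=d['extrinsics']; r=E[:3,:3]@np.array([(u-d['cx'])/d['fx'],(v-d['cy'])/d['fy'],1]); t=(z-E[2,3])/r[2]
    return (E[:3,3]+t*r)
def proj(d,P):
    E=d['extrinsics']; c=E[:3,:3].T@(np.array(P)-E[:3,3]); return d['fx']*c[0]/c[2]+d['cx'],d['fy']*c[1]/c[2]+d['cy']
E
python3 - <<'E'
import pickle,cv2
d=pickle.load(open('top.pkl','rb'))['frame'][:,:,::-1]
c=d[130:290,190:350]; e=d[180:290,370:480]
cv2.imwrite('pics/c1.png',cv2.resize(d[140:285,195:345],None,fx=4,fy=4,interpolation=cv2.INTER_CUBIC))
cv2.imwrite('pics/c2.png',cv2.resize(d[190:280,380:480],None,fx=6,fy=6,interpolation=cv2.INTER_CUBIC))
from h import *
d=pickle.load(open('top.pkl','rb'));
for n,u,v,z in [('marver',224,224,.04),('big',181,170,.04),('small',183,217,.04),('rod',272,227,.05),('block',339,164,.05),('bell',333,265,.038),('jawmid',411,234,.014),('tube',364,141,.06),('tin',392,160,.045)]: print(n,ray(d,u,v,z).round(3))
E
```

```text
marver [0.475 0.292 0.04 ]
big [0.638 0.447 0.04 ]
small [0.489 0.421 0.04 ]
rod [0.472 0.143 0.05 ]
block [ 0.681 -0.051  0.05 ]
bell [ 0.369 -0.046  0.038]
jawmid [ 0.477 -0.285  0.014]
tube [ 0.757 -0.126  0.06 ]
tin [ 0.704 -0.217  0.045]
```

View pics/c1.png

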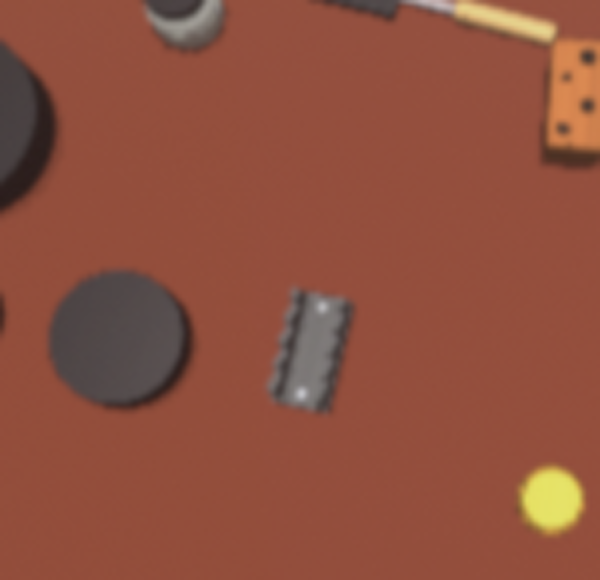

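View pics/c2.png

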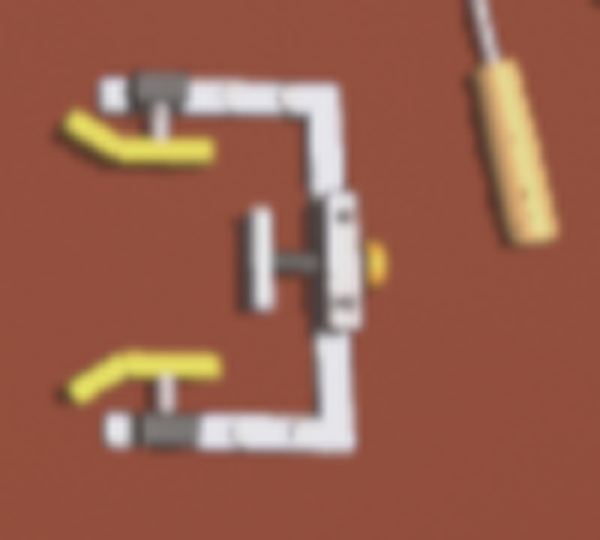

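The crops show the following:
- **Marver:** circle centred at about (118,339) in c1.
- **Rod rest:** top corners at (295,290), (353,303), (330,412) and (270,400).
- **Holder:** post tops at (161,89) and (170,430) in c2, and stop top at (343,261).

Next I'll work out the holder frame, the obstacle poses and a clear path.

```bash
python3 - <<'E'
from h import *
d=pickle.load(open('top.pkl','rb'));s=pickle.load(open('side.pkl','rb'))
a=lambda u,v,z:ray(d,(u+.5)/4-.5+195,(v+.5)/4-.5+140,z)[:2]
b=lambda u,v,z:ray(d,(u+.5)/6-.5+380,(v+.5)/6-.5+190,z)[:2]
print('marver',a(118,339,.04),'diam',a(50,339,.04)-a(186,339,.04))
rod=np.array([a(*p,.05) for p in[(295,290),(353,303),(330,412),(270,400)]]);print('rod',rod.round(3),rod.mean(0))
blk=np.array([a(*p,.05) for p in[(553,40),(547,148)]]);print('block left edge',blk.round(3))
p1,p2=b(161,89,.036),b(170,430,.036); st=b(343,261,.036)
print('posts',p1,p2,np.linalg.norm(p1-p2),'mid',(p1+p2)/2,'stop',st,np.linalg.norm(st-(p1+p2)/2))
print('xaxis ang',np.degrees(np.arctan2(*(p1-p2)[::-1])),'y ang',np.degrees(np.arctan2(*((p1+p2)/2-st)[::-1])))
# jaw pad straight parts inner edges, bend points
for n,p in[('jaw A bend',(122,163)),('A end',(213,163)),('B bend',(122,354)),('B end',(219,354))]: print(n,b(*p,.032))
print('pad face',b(248,208,.032),b(250,308,.032))
# side check
for n,u,v,z in[('marver',351,291,.04),('stop',370,118,.036),('rod',357,240,.05),('block',295,176,.05),('bell',399,192,.038)]: print('side',n,ray(s,u,v,z)[:2])
E
```

```text
marver [0.47344347 0.29186898] diam [-0.00552126  0.10409525]
rod [[0.517 0.158]
 [0.509 0.113]
 [0.426 0.124]
 [0.432 0.17 ]] [0.47111993 0.14137185]
block left edge [[ 0.727 -0.029]
 [ 0.639 -0.029]]
posts [ 0.56570282 -0.26500051] [ 0.39244843 -0.27031837] 0.17333598098561043 mid [ 0.47907562 -0.26765944] stop [ 0.48171546 -0.35751281] 0.08989214187859837
xaxis ang 1.7580837764650026 y ang 91.68283198672601
jaw A bend [ 0.52670292 -0.24608542]
A end [ 0.52917099 -0.29274005]
B bend [ 0.42918716 -0.24690554]
B end [ 0.43179969 -0.29575955]
pad face [ 0.5068259  -0.31060151] [ 0.45581025 -0.31144645]
side marver [0.47757123 0.29842674]
side stop [ 0.48615958 -0.35189815]
side rod [0.47854975 0.15254818]
side block [ 0.68495985 -0.04349276]
side bell [ 0.37364097 -0.0414447 ]
```

{"fn": "drive_tool", "kwargs": {"moves": [{"delta_pos": [1,-1,0],"dr": [0,0,0],"fingers": -0.2},{"delta_pos": [1,-1,0],"dr": [0,0,0],"fingers": -0.2},{"delta_pos": [1,-1,0],"dr": [0,0,0],"fingers": -0.2},{"delta_pos": [1,-1,0],"dr": [0,0,0],"fingers": -0.2},{"delta_pos": [1,-1,0],"dr": [0,0,0],"fingers": -0.2},{"delta_pos": [1,-1,0],"dr": [0,0,0],"fingers": -0.2},{"delta_pos": [1,-1,0],"dr": [0,0,0],"fingers": -0.2},{"delta_pos": [1,-1,0],"dr": [0,0,0],"fingers": -0.2},{"delta_pos": [1,-1,0],"dr": [0,0,0],"fingers": -0.2},{"delta_pos": [1,-1,0],"dr": [0,0,0],"fingers": -0.2}]}}

```text
time_s: 1.35
position: [0.345, -0.3177, 0.2308]
tool_rot: [[0.927, 0.375, -0.0], [0.375, -0.927, 0.001], [-0.0, -0.001, -1.0]]
wrist_force: [1.2, 0.3, 0.4]
gripper_width: 0.0512
finger_force: 0.0
```

{"fn": "drive_tool", "kwargs": {"moves": [{"delta_pos": [1,-1,0],"dr": [0,0,0],"fingers": -0.2},{"delta_pos": [1,-1,0],"dr": [0,0,0],"fingers": -0.2},{"delta_pos": [1,-1,0],"dr": [0,0,0],"fingers": -0.2},{"delta_pos": [1,-1,0],"dr": [0,0,0],"fingers": -0.2},{"delta_pos": [1,-1,0],"dr": [0,0,0],"fingers": -0.2},{"delta_pos": [1,-1,0],"dr": [0,0,0],"fingers": -0.2},{"delta_pos": [1,-1,0],"dr": [0,0,0],"fingers": -0.2},{"delta_pos": [1,-1,0],"dr": [0,0,0],"fingers": -0.2},{"delta_pos": [1,-1,0],"dr": [0,0,0],"fingers": -0.2},{"delta_pos": [1,-1,0],"dr": [0,0,0],"fingers": -0.2}]}}

```text
time_s: 2.6
position: [0.4552, -0.0574, 0.2308]
tool_rot: [[0.927, 0.375, -0.001], [0.375, -0.927, 0.0], [-0.001, -0.0, -1.0]]
wrist_force: [0.6, -0.5, 0.6]
gripper_width: 0.0511
finger_force: 0.0
```

{"fn": "drive_tool", "kwargs": {"moves": [{"delta_pos": [0.3,-1,0],"dr": [0,0,0],"fingers": -0.2},{"delta_pos": [0.3,-1,0],"dr": [0,0,0],"fingers": -0.2},{"delta_pos": [0.3,-1,0],"dr": [0,0,0],"fingers": -0.2},{"delta_pos": [0.3,-1,0],"dr": [0,0,0],"fingers": -0.2},{"delta_pos": [0.3,-1,0],"dr": [0,0,0],"fingers": -0.2},{"delta_pos": [0.3,-1,0],"dr": [0,0,0],"fingers": -0.2},{"delta_pos": [0.3,-1,0],"dr": [0,0,0],"fingers": -0.2},{"delta_pos": [0.3,-1,0],"dr": [0,0,0],"fingers": -0.2},{"delta_pos": [0.3,-1,0],"dr": [0,0,0],"fingers": -0.2},{"delta_pos": [0.3,-1,0],"dr": [0,0,0],"fingers": -0.2}]}}

```text
time_s: 3.85
position: [0.4353, 0.1502, 0.2308]
tool_rot: [[0.927, 0.375, -0.001], [0.375, -0.927, -0.0], [-0.001, -0.0, -1.0]]
wrist_force: [-0.4, 0.1, -0.6]
gripper_width: 0.0512
finger_force: 0.0
```

Both cameras agree to within a few mm, and the measured sizes match: the diameter comes out at 104 mm and post to stop at 90 mm.

Holder origin is about (0.479, -0.268), with its axis at 91.7°. The disc will go from (0.473, 0.292) to (0.62, 0.185), then to (0.476, -0.16), then in along the holder line.

{"fn": "drive_tool", "kwargs": {"moves": [{"delta_pos": [0.245,-0.905,0],"dr": [0,0,0],"fingers": -0.2},{"delta_pos": [0.245,-0.905,0],"dr": [0,0,0],"fingers": -0.2},{"delta_pos": [0.245,-0.905,0],"dr": [0,0,0],"fingers": -0.2},{"delta_pos": [0.245,-0.905,0],"dr": [0,0,0],"fingers": -0.2},{"delta_pos": [0.245,-0.905,0],"dr": [0,0,0],"fingers": -0.2},{"delta_pos": [0.245,-0.905,0],"dr": [0,0,0],"fingers": -0.2},{"delta_pos": [0.245,-0.905,0],"dr": [0,0,0],"fingers": -0.2},{"delta_pos": [0.245,-0.905,0],"dr": [0,0,0],"fingers": -0.2},{"delta_pos": [0.245,-0.905,0],"dr": [0,0,0],"fingers": -0.2},{"delta_pos": [0.245,-0.905,0],"dr": [0,0,0],"fingers": -0.2}]}}

```text
time_s: 5.1
position: [0.4131, 0.3369, 0.2313]
tool_rot: [[0.927, 0.375, 0.0], [0.375, -0.927, -0.0], [0.0, 0.0, -1.0]]
wrist_force: [0.4, -0.2, 0.0]
gripper_width: 0.0512
finger_force: 0.0
```

{"fn": "drive_tool", "kwargs": {"moves": [{"delta_pos": [0,0,0.35],"dr": [0,0,-1],"fingers": -0.2},{"delta_pos": [0,0,0.35],"dr": [0,0,-1],"fingers": -0.2},{"delta_pos": [0,0,0.35],"dr": [0,0,-1],"fingers": -0.2},{"delta_pos": [0,0,0.35],"dr": [0,0,-1],"fingers": -0.2},{"delta_pos": [0,0,0.35],"dr": [0,0,-1],"fingers": -0.2},{"delta_pos": [0,0,0.35],"dr": [0,0,-1],"fingers": -0.2},{"delta_pos": [0,0,0.35],"dr": [0,0,-1],"fingers": -0.2},{"delta_pos": [0,0,0.35],"dr": [0,0,-1],"fingers": -0.2},{"delta_pos": [0,0,0.35],"dr": [0,0,-1],"fingers": -0.2},{"delta_pos": [0,0,0.35],"dr": [0,0,-1],"fingers": -0.2}]}}

```text
time_s: 6.35
position: [0.4132, 0.3363, 0.161]
tool_rot: [[0.135, 0.991, -0.0], [0.991, -0.135, -0.0], [-0.0, -0.0, -1.0]]
wrist_force: [-0.2, 0.3, 1.3]
gripper_width: 0.0512
finger_force: 0.0
```

{"fn": "drive_tool", "kwargs": {"moves": [{"delta_pos": [0,0,0.35],"dr": [0,0,-1],"fingers": -0.2},{"delta_pos": [0,0,0.35],"dr": [0,0,-1],"fingers": -0.2},{"delta_pos": [0,0,0.35],"dr": [0,0,-1],"fingers": -0.2},{"delta_pos": [0,0,0.35],"dr": [0,0,-1],"fingers": -0.2},{"delta_pos": [0,0,0.35],"dr": [0,0,-1],"fingers": -0.2},{"delta_pos": [0,0,0.35],"dr": [0,0,-1],"fingers": -0.2},{"delta_pos": [0,0,0.35],"dr": [0,0,-1],"fingers": -0.2},{"delta_pos": [0,0,0.35],"dr": [0,0,-1],"fingers": -0.2},{"delta_pos": [0,0,0.35],"dr": [0,0,-1],"fingers": -0.2},{"delta_pos": [0,0,0.35],"dr": [0,0,-1],"fingers": -0.2}]}}

```text
time_s: 7.6
position: [0.4132, 0.3363, 0.091]
tool_rot: [[-0.791, 0.612, -0.0], [0.612, 0.791, 0.0], [0.0, -0.0, -1.0]]
wrist_force: [0.4, 0.5, -0.4]
gripper_width: 0.0512
finger_force: 0.0
```

{"fn": "drive_tool", "kwargs": {"moves": [{"delta_pos": [0,0,0.98],"dr": [0,0,0],"fingers": -0.2},{"delta_pos": [0,0,0.98],"dr": [0,0,0],"fingers": -0.2},{"delta_pos": [0,0,0.98],"dr": [0,0,0],"fingers": -0.2},{"delta_pos": [0,0,0.9],"dr": [0,0,0],"fingers": -0.2},{"delta_pos": [-0.4,0.1,0],"dr": [0,0,0],"fingers": -0.2},{"delta_pos": [-0.4,0,0],"dr": [0,0,0],"fingers": -0.2},{"delta_pos": [-0.4,0,0],"dr": [0,0,0],"fingers": -0.2},{"delta_pos": [-0.4,0,0],"dr": [0,0,0],"fingers": -0.2}]}}

```text
time_s: 8.6
position: [0.4404, 0.3177, 0.0152]
tool_rot: [[-0.788, 0.615, 0.001], [0.615, 0.788, 0.001], [0.0, 0.001, -1.0]]
wrist_force: [-1.7, 2.6, 0.6]
gripper_width: 0.0514
finger_force: 1.5
```

```bash
python3 - <<'E'
from bench import env,viewer
import cv2
d=viewer.read_camera('side');cv2.imwrite('pics/s1.png',cv2.resize(d['frame'][160:360,240:460,::-1],None,fx=3,fy=3))
print(env.get_state()['wrist_force'])
E
```

```text
[ 0.39806693  0.10952177 -0.57739369]
```

View pics/s1.png

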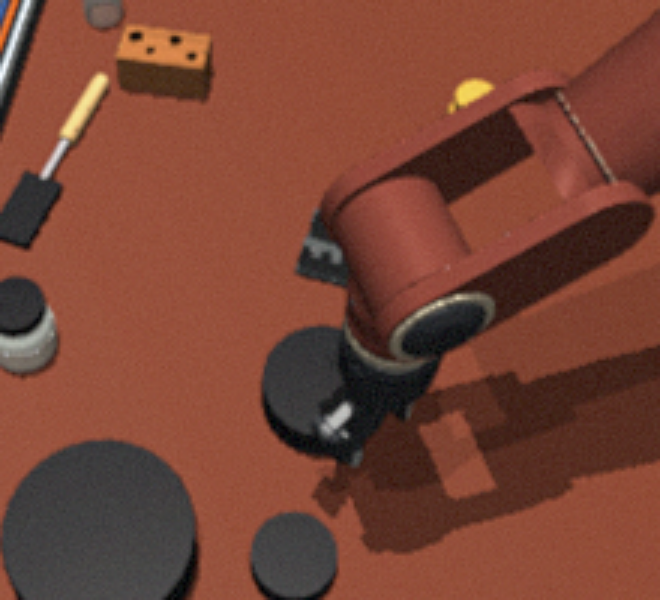

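The fingers cradle the marver at about (320,390) in this crop, and it slides freely with about 3 N of drag. I'll push on past the rod rest.

{"fn": "drive_tool", "kwargs": {"moves": [{"delta_pos": [-0.5,0,0],"dr": [0,0,0],"fingers": -0.2},{"delta_pos": [-0.75,0,0],"dr": [0,0,0],"fingers": -0.2},{"delta_pos": [-0.75,0,0],"dr": [0,0,0],"fingers": -0.2},{"delta_pos": [-0.75,0,0],"dr": [0,0,0],"fingers": -0.2},{"delta_pos": [-0.75,0,0],"dr": [0,0,0],"fingers": -0.2},{"delta_pos": [-0.75,0,0],"dr": [0,0,0],"fingers": -0.2},{"delta_pos": [-0.75,0,0],"dr": [0,0,0],"fingers": -0.2},{"delta_pos": [-0.75,0,0],"dr": [0,0,0],"fingers": -0.2},{"delta_pos": [-0.75,0,0],"dr": [0,0,0],"fingers": -0.2},{"delta_pos": [-0.75,0,0],"dr": [0,0,0],"fingers": -0.2}]}}

```text
time_s: 9.9
position: [0.5543, 0.2281, 0.015]
tool_rot: [[-0.788, 0.615, -0.001], [0.615, 0.788, 0.001], [0.001, -0.0, -1.0]]
wrist_force: [-3.4, 3.7, 5.0]
gripper_width: 0.0512
finger_force: 3.0
```

{"fn": "drive_tool", "kwargs": {"moves": [{"delta_pos": [-0.5,0,0],"dr": [0,0,0],"fingers": -0.2},{"delta_pos": [-0.35,0,0],"dr": [0,0,0],"fingers": -0.2},{"delta_pos": [-0.2,0,0],"dr": [0,0,0],"fingers": -0.2},{"delta_pos": [0,0,0],"dr": [0,0,0],"fingers": -0.2},{"delta_pos": [0.5,0,0],"dr": [0,0,0],"fingers": -0.2}]}}

```text
time_s: 10.52
position: [0.5634, 0.2209, 0.0145]
tool_rot: [[-0.788, 0.616, 0.002], [0.616, 0.788, -0.001], [-0.002, 0.0, -1.0]]
wrist_force: [0.5, -0.0, -0.4]
gripper_width: 0.0513
finger_force: 0.0
```

```bash
python3 - <<'E'
from bench import env,viewer
import cv2,pickle
for n,(r,c) in {'top':((100,300),(170,370)),'side':((140,340),(200,420))}.items():
    d=viewer.read_camera(n);pickle.dump(d,open(n+'2.pkl','wb'))
    globals()[n]=cv2.resize(d['frame'][r[0]:r[1],c[0]:c[0]+200,::-1],None,fx=2,fy=2,interpolation=cv2.INTER_CUBIC)
import numpy as np
cv2.imwrite('pics/b2.png',np.hstack([top,side]))
E
```

```text
(no output)
```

View pics/b2.png

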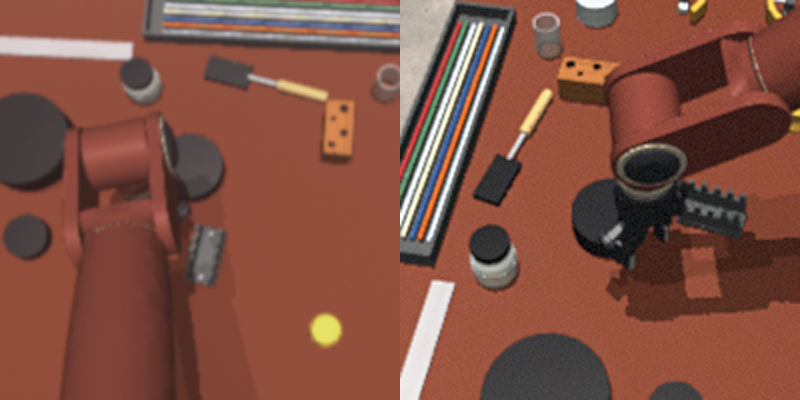

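The marver is in the cradle at about (0.616, 0.18), clear of the rod rest. The frit jar is close to where the fingers will swing, so I'll check that gap.

```bash
python3 - <<'E'
from h import *
d=pickle.load(open('top2.pkl','rb'));s=pickle.load(open('side2.pkl','rb'))
print('marver',ray(d,264,183,.04)); print('side marver',ray(s,200+203/2,140+218/2,.04))
print('jar lid',ray(d,170+137/2,100+75/2,.075), ray(s,200+90/2,140+243/2,.075))
print('paddle black',[ray(d,170+u/2,100+v/2,.018).round(3) for u,v in[(205,78),(245,88),(252,65)]])
E
```

```text
marver [0.60974912 0.18084201 0.04      ]
side marver [0.62145094 0.19734104 0.04      ]
jar lid [0.74281982 0.26660582 0.075     ] [0.7498376  0.27645519 0.075     ]
paddle black [array([0.764, 0.169, 0.018]), array([0.75 , 0.103, 0.018]), array([0.791, 0.094, 0.018])]
```

{"fn": "drive_tool", "kwargs": {"moves": [{"delta_pos": [-0.02,0.35,0],"dr": [0,0,1],"fingers": -0.2},{"delta_pos": [-0.02,0.35,0],"dr": [0,0,1],"fingers": -0.2},{"delta_pos": [-0.02,0.35,0],"dr": [0,0,1],"fingers": -0.2},{"delta_pos": [-0.02,0.35,0],"dr": [0,0,1],"fingers": -0.2},{"delta_pos": [-0.02,0.35,0],"dr": [0,0,1],"fingers": -0.2},{"delta_pos": [-0.02,0.35,0],"dr": [0,0,1],"fingers": -0.2},{"delta_pos": [-0.02,0.35,0],"dr": [0,0,1],"fingers": -0.2},{"delta_pos": [-0.02,0.35,0],"dr": [0,0,1],"fingers": -0.2},{"delta_pos": [-0.02,0.35,0],"dr": [0,0,1],"fingers": -0.2},{"delta_pos": [-0.02,0.35,0],"dr": [0,0,1],"fingers": -0.2}]}}

```text
time_s: 11.88
position: [0.625, 0.2462, 0.0141]
tool_rot: [[0.141, 0.99, 0.0], [0.99, -0.141, -0.001], [-0.001, 0.0, -1.0]]
wrist_force: [0.5, 0.2, -0.4]
gripper_width: 0.0513
finger_force: 0.0
```

{"fn": "drive_tool", "kwargs": {"moves": [{"delta_pos": [-0.02,0.35,0],"dr": [0,0,1],"fingers": -0.2},{"delta_pos": [-0.02,0.35,0],"dr": [0,0,1],"fingers": -0.2},{"delta_pos": [0,0.14,0],"dr": [0,0,0.4],"fingers": -0.2},{"delta_pos": [0,0,0],"dr": [0,0,0],"fingers": -0.2}]}}

```text
time_s: 12.38
position: [0.6411, 0.2418, 0.0142]
tool_rot: [[0.38, 0.925, 0.0], [0.925, -0.38, -0.001], [-0.0, 0.0, -1.0]]
wrist_force: [-0.3, 0.4, -0.5]
gripper_width: 0.0517
finger_force: 0.0
```

{"fn": "drive_tool", "kwargs": {"moves": [{"delta_pos": [-0.3,0,0],"dr": [0,0,0],"fingers": -0.2},{"delta_pos": [-0.3,0,0],"dr": [0,0,0],"fingers": -0.2},{"delta_pos": [-0.5,0,0],"dr": [0,0,0],"fingers": -0.2},{"delta_pos": [-0.75,0,0],"dr": [0,0,0],"fingers": -0.2},{"delta_pos": [-0.75,0,0],"dr": [0,0,0],"fingers": -0.2},{"delta_pos": [-0.75,0,0],"dr": [0,0,0],"fingers": -0.2},{"delta_pos": [-0.75,0,0],"dr": [0,0,0],"fingers": -0.2},{"delta_pos": [-0.75,0,0],"dr": [0,0,0],"fingers": -0.2},{"delta_pos": [-0.75,0,0],"dr": [0,0,0],"fingers": -0.2},{"delta_pos": [-0.75,0,0],"dr": [0,0,0],"fingers": -0.2}]}}

```text
time_s: 13.62
position: [0.5924, 0.1237, 0.0145]
tool_rot: [[0.38, 0.925, -0.0], [0.925, -0.38, 0.0], [0.0, -0.0, -1.0]]
wrist_force: [1.3, 2.4, -0.9]
gripper_width: 0.0515
finger_force: 1.3
```

{"fn": "drive_tool", "kwargs": {"moves": [{"delta_pos": [-0.8,0,0],"dr": [0,0,0],"fingers": -0.2},{"delta_pos": [-0.8,0,0],"dr": [0,0,0],"fingers": -0.2},{"delta_pos": [-0.8,0,0],"dr": [0,0,0],"fingers": -0.2},{"delta_pos": [-0.8,0,0],"dr": [0,0,0],"fingers": -0.2},{"delta_pos": [-0.8,0,0],"dr": [0,0,0],"fingers": -0.2},{"delta_pos": [-0.8,0,0],"dr": [0,0,0],"fingers": -0.2},{"delta_pos": [-0.8,0,0],"dr": [0,0,0],"fingers": -0.2},{"delta_pos": [-0.8,0,0],"dr": [0,0,0],"fingers": -0.2},{"delta_pos": [-0.8,0,0],"dr": [0,0,0],"fingers": -0.2},{"delta_pos": [-0.8,0,0],"dr": [0,0,0],"fingers": -0.2}]}}

```text
time_s: 14.88
position: [0.5315, -0.0243, 0.0145]
tool_rot: [[0.38, 0.925, -0.0], [0.925, -0.38, 0.0], [-0.0, -0.0, -1.0]]
wrist_force: [1.4, 2.4, -1.4]
gripper_width: 0.0513
finger_force: 1.3
```

{"fn": "drive_tool", "kwargs": {"moves": [{"delta_pos": [-0.8,0,0],"dr": [0,0,0],"fingers": -0.2},{"delta_pos": [-0.8,0,0],"dr": [0,0,0],"fingers": -0.2},{"delta_pos": [-0.8,0,0],"dr": [0,0,0],"fingers": -0.2},{"delta_pos": [-0.6,0,0],"dr": [0,0,0],"fingers": -0.2},{"delta_pos": [-0.5,0,0],"dr": [0,0,0],"fingers": -0.2},{"delta_pos": [-0.35,0,0],"dr": [0,0,0],"fingers": -0.2},{"delta_pos": [-0.2,0,0],"dr": [0,0,0],"fingers": -0.2},{"delta_pos": [0,0,0],"dr": [0,0,0],"fingers": -0.2}]}}

```text
time_s: 15.88
position: [0.501, -0.0987, 0.0146]
tool_rot: [[0.38, 0.925, -0.0], [0.925, -0.38, -0.001], [-0.001, 0.0, -1.0]]
wrist_force: [-0.3, -0.2, -0.0]
gripper_width: 0.0512
finger_force: 0.0
```

{"fn": "drive_tool", "kwargs": {"moves": [{"delta_pos": [0.5,0,0],"dr": [0,0,0],"fingers": -0.2},{"delta_pos": [-0.02,-0.35,0],"dr": [0,0,-1],"fingers": -0.2},{"delta_pos": [-0.02,-0.35,0],"dr": [0,0,-1],"fingers": -0.2},{"delta_pos": [-0.02,-0.35,0],"dr": [0,0,-1],"fingers": -0.2},{"delta_pos": [-0.02,-0.35,0],"dr": [0,0,-1],"fingers": -0.2},{"delta_pos": [0,0,0],"dr": [0,0,0],"fingers": -0.2}]}}

```text
time_s: 16.62
position: [0.4775, -0.0836, 0.0145]
tool_rot: [[-0.028, 1.0, 0.0], [1.0, 0.028, -0.0], [-0.0, 0.0, -1.0]]
wrist_force: [-0.6, 0.6, -0.0]
gripper_width: 0.0513
finger_force: 0.0
```

```bash
python3 - <<'E'
from bench import env,viewer
import cv2,pickle,numpy as np
o=[]
for n,(r,c) in {'top':(150,340),'side':(70,300)}.items():
    d=viewer.read_camera(n);pickle.dump(d,open(n+'3.pkl','wb'))
    o.append(cv2.resize(d['frame'][r:r+130,c:c+130,::-1],(400,400),interpolation=cv2.INTER_CUBIC))
cv2.imwrite('pics/b3.png',np.hstack(o))
E
```

```text
(no output)
```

View pics/b3.png

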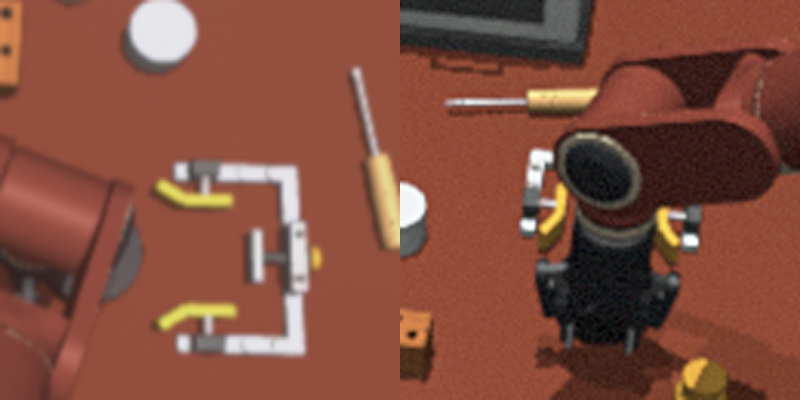

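In the top view the marver's front edge is at (142,252), about 3 mm to +x of the jaws' mid line (row 255). The arm-based figure says 4 mm. I'll correct sideways while advancing to the mouth.

{"fn": "drive_tool", "kwargs": {"moves": [{"delta_pos": [-0.2,-0.18,0],"dr": [0,0,0],"fingers": -0.2},{"delta_pos": [-0.3,0,0],"dr": [0,0,0],"fingers": -0.2},{"delta_pos": [-0.5,0,0],"dr": [0,0,0],"fingers": -0.2},{"delta_pos": [-0.6,0,0],"dr": [0,0,0],"fingers": -0.2},{"delta_pos": [-0.6,0,0],"dr": [0,0,0],"fingers": -0.2},{"delta_pos": [-0.5,0,0],"dr": [0,0,0],"fingers": -0.2},{"delta_pos": [-0.4,0,0],"dr": [0,0,0],"fingers": -0.2},{"delta_pos": [-0.25,0,0],"dr": [0,0,0],"fingers": -0.2},{"delta_pos": [-0.2,0,0],"dr": [0,0,0],"fingers": -0.2},{"delta_pos": [-0.2,0,0],"dr": [0,0,0],"fingers": -0.2}]}}

```text
time_s: 17.98
position: [0.476, -0.1593, 0.0144]
tool_rot: [[-0.029, 1.0, -0.0], [1.0, 0.029, 0.0], [0.0, -0.0, -1.0]]
wrist_force: [-0.4, 3.8, 1.0]
gripper_width: 0.051
finger_force: 1.4
```

{"fn": "drive_tool", "kwargs": {"moves": [{"delta_pos": [-0.15,0,0],"dr": [0,0,0],"fingers": -0.2},{"delta_pos": [-0.15,0,0],"dr": [0,0,0],"fingers": -0.2},{"delta_pos": [-0.15,0,0],"dr": [0,0,0],"fingers": -0.2},{"delta_pos": [-0.15,0,0],"dr": [0,0,0],"fingers": -0.2}]}}

```text
time_s: 18.48
position: [0.4767, -0.1709, 0.0144]
tool_rot: [[-0.029, 1.0, 0.001], [1.0, 0.029, 0.001], [0.001, 0.001, -1.0]]
wrist_force: [2.0, 5.4, -0.4]
gripper_width: 0.0511
finger_force: 2.4
```

```bash
python3 - <<'E'
from bench import env,viewer
import cv2,pickle,numpy as np
print(env.get_state()['wrist_force'])
o=[]
for n,(r,c) in {'top':(170,360),'side':(70,300)}.items():
    d=viewer.read_camera(n);pickle.dump(d,open(n+'4.pkl','wb'))
    o.append(cv2.resize(d['frame'][r:r+100,c:c+100,::-1],(400,400),interpolation=cv2.INTER_CUBIC))
cv2.imwrite('pics/b4.png',np.hstack(o))
E
```

```text
[ 2.02699989  5.35040178 -0.3967802 ]
```

View pics/b4.png

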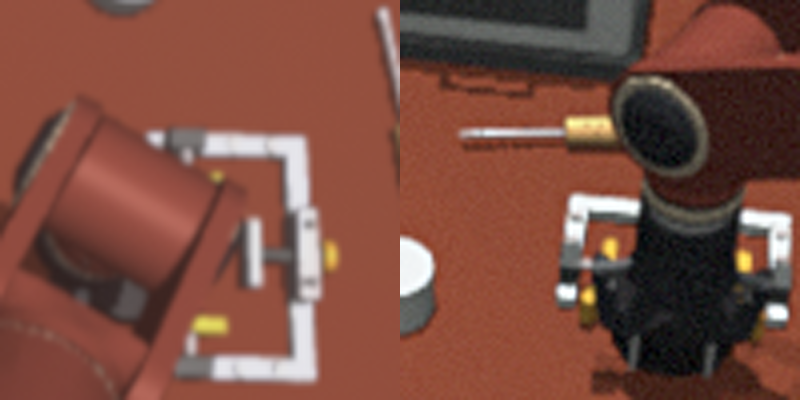

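The marver is entering the jaws. The +2 N sideways force means jaw_b, on the -x side, carries more, so I'll ease about 1 mm towards +x while advancing.

{"fn": "drive_tool", "kwargs": {"moves": [{"delta_pos": [-0.1,0.03,0],"dr": [0,0,0],"fingers": -0.2},{"delta_pos": [-0.1,0.03,0],"dr": [0,0,0],"fingers": -0.2},{"delta_pos": [-0.1,0,0],"dr": [0,0,0],"fingers": -0.2}]}}

```text
time_s: 18.95
position: [0.4781, -0.1769, 0.0145]
tool_rot: [[-0.029, 1.0, 0.001], [1.0, 0.029, 0.001], [0.001, 0.001, -1.0]]
wrist_force: [2.2, 4.6, -1.4]
gripper_width: 0.051
finger_force: 2.6
```

{"fn": "drive_tool", "kwargs": {"moves": [{"delta_pos": [-0.1,0.03,0],"dr": [0,0,0],"fingers": -0.2},{"delta_pos": [-0.1,0.03,0],"dr": [0,0,0],"fingers": -0.2},{"delta_pos": [-0.1,0,0],"dr": [0,0,0],"fingers": -0.2}]}}

```text
time_s: 19.32
position: [0.479, -0.1821, 0.0144]
tool_rot: [[-0.029, 1.0, -0.001], [1.0, 0.029, 0.002], [0.002, -0.001, -1.0]]
wrist_force: [1.4, 8.2, 0.8]
gripper_width: 0.0512
finger_force: 3.8
```

{"fn": "drive_tool", "kwargs": {"moves": [{"delta_pos": [-0.1,0.02,0],"dr": [0,0,0],"fingers": -0.2},{"delta_pos": [-0.1,0.02,0],"dr": [0,0,0],"fingers": -0.2},{"delta_pos": [-0.1,0,0],"dr": [0,0,0],"fingers": -0.2}]}}

```text
time_s: 19.7
position: [0.4798, -0.1878, 0.0144]
tool_rot: [[-0.029, 1.0, -0.001], [1.0, 0.029, 0.003], [0.003, -0.001, -1.0]]
wrist_force: [-0.4, 8.2, 2.3]
gripper_width: 0.0515
finger_force: 3.9
```

{"fn": "drive_tool", "kwargs": {"moves": [{"delta_pos": [-0.1,0,0],"dr": [0,0,0],"fingers": -0.2},{"delta_pos": [-0.1,0,0],"dr": [0,0,0],"fingers": -0.2}]}}

```text
time_s: 19.95
position: [0.4799, -0.192, 0.0144]
tool_rot: [[-0.029, 1.0, -0.001], [1.0, 0.029, 0.003], [0.003, -0.001, -1.0]]
wrist_force: [-0.1, 7.5, 2.0]
gripper_width: 0.0513
finger_force: 3.7
```

The sideways force is now about 0, so the marver is centred, with sliding drag of about 7.5 N. From here I'll go in fine steps to find the stop.

{"fn": "drive_tool", "kwargs": {"moves": [{"delta_pos": [-0.05,0,0],"dr": [0,0,0],"fingers": -0.2},{"delta_pos": [-0.05,0,0],"dr": [0,0,0],"fingers": -0.2},{"delta_pos": [-0.05,0,0],"dr": [0,0,0],"fingers": -0.2}]}}

```text
time_s: 20.32
position: [0.48, -0.1949, 0.0144]
tool_rot: [[-0.029, 1.0, -0.001], [1.0, 0.029, 0.003], [0.003, -0.001, -1.0]]
wrist_force: [0.4, 7.6, 1.9]
gripper_width: 0.0513
finger_force: 3.7
```

{"fn": "drive_tool", "kwargs": {"moves": [{"delta_pos": [-0.03,0,0],"dr": [0,0,0],"fingers": -0.2},{"delta_pos": [-0.03,0,0],"dr": [0,0,0],"fingers": -0.2}]}}

```text
time_s: 20.58
position: [0.48, -0.1961, 0.0144]
tool_rot: [[-0.029, 1.0, -0.001], [1.0, 0.029, 0.003], [0.003, -0.001, -1.0]]
wrist_force: [-0.4, 7.0, 2.0]
gripper_width: 0.0512
finger_force: 3.7
```

{"fn": "drive_tool", "kwargs": {"moves": [{"delta_pos": [-0.03,0,0],"dr": [0,0,0],"fingers": -0.2},{"delta_pos": [-0.03,0,0],"dr": [0,0,0],"fingers": -0.2}]}}

```text
time_s: 20.82
position: [0.4801, -0.1973, 0.0144]
tool_rot: [[-0.029, 1.0, -0.001], [1.0, 0.029, 0.003], [0.003, -0.001, -1.0]]
wrist_force: [-0.2, 6.7, 1.3]
gripper_width: 0.0515
finger_force: 3.7
```

{"fn": "drive_tool", "kwargs": {"moves": [{"delta_pos": [-0.03,0,0],"dr": [0,0,0],"fingers": -0.2},{"delta_pos": [-0.03,0,0],"dr": [0,0,0],"fingers": -0.2}]}}

```text
time_s: 21.08
position: [0.4801, -0.1985, 0.0144]
tool_rot: [[-0.029, 1.0, -0.001], [1.0, 0.029, 0.003], [0.003, -0.001, -1.0]]
wrist_force: [0.0, 7.5, 2.0]
gripper_width: 0.0515
finger_force: 3.7
```

{"fn": "drive_tool", "kwargs": {"moves": [{"delta_pos": [-0.03,0,0],"dr": [0,0,0],"fingers": -0.2},{"delta_pos": [-0.03,0,0],"dr": [0,0,0],"fingers": -0.2}]}}

```text
time_s: 21.32
position: [0.4801, -0.1997, 0.0144]
tool_rot: [[-0.029, 1.0, -0.001], [1.0, 0.029, 0.003], [0.003, -0.001, -1.0]]
wrist_force: [-0.7, 7.0, 2.3]
gripper_width: 0.0512
finger_force: 3.8
```

{"fn": "drive_tool", "kwargs": {"moves": [{"delta_pos": [-0.03,0,0],"dr": [0,0,0],"fingers": -0.2},{"delta_pos": [-0.02,0,0],"dr": [0,0,0],"fingers": -0.2}]}}

```text
time_s: 21.58
position: [0.4802, -0.2007, 0.0144]
tool_rot: [[-0.029, 1.0, -0.001], [1.0, 0.029, 0.003], [0.003, -0.001, -1.0]]
wrist_force: [0.3, 8.0, 1.7]
gripper_width: 0.0511
finger_force: 3.8
```

{"fn": "drive_tool", "kwargs": {"moves": [{"delta_pos": [-0.025,0,0],"dr": [0,0,0],"fingers": -0.2},{"delta_pos": [-0.025,0,0],"dr": [0,0,0],"fingers": -0.2}]}}

```text
time_s: 21.82
position: [0.4802, -0.2017, 0.0144]
tool_rot: [[-0.029, 1.0, -0.001], [1.0, 0.029, 0.003], [0.003, -0.001, -1.0]]
wrist_force: [-0.4, 7.6, 1.6]
gripper_width: 0.0511
finger_force: 3.8
```

{"fn": "drive_tool", "kwargs": {"moves": [{"delta_pos": [-0.025,0,0],"dr": [0,0,0],"fingers": -0.2},{"delta_pos": [-0.025,0,0],"dr": [0,0,0],"fingers": -0.2}]}}

```text
time_s: 22.08
position: [0.4802, -0.2027, 0.0144]
tool_rot: [[-0.029, 1.0, -0.001], [1.0, 0.029, 0.003], [0.003, -0.001, -1.0]]
wrist_force: [0.8, 6.9, 1.6]
gripper_width: 0.0512
finger_force: 3.8
```

{"fn": "drive_tool", "kwargs": {"moves": [{"delta_pos": [-0.025,0,0],"dr": [0,0,0],"fingers": -0.2},{"delta_pos": [-0.025,0,0],"dr": [0,0,0],"fingers": -0.2}]}}

```text
time_s: 22.32
position: [0.4802, -0.2037, 0.0144]
tool_rot: [[-0.029, 1.0, -0.001], [1.0, 0.029, 0.003], [0.003, -0.001, -1.0]]
wrist_force: [-1.2, 7.7, 1.4]
gripper_width: 0.0514
finger_force: 3.8
```

{"fn": "drive_tool", "kwargs": {"moves": [{"delta_pos": [-0.025,0,0],"dr": [0,0,0],"fingers": -0.2},{"delta_pos": [-0.025,0,0],"dr": [0,0,0],"fingers": -0.2}]}}

```text
time_s: 22.58
position: [0.4803, -0.2047, 0.0144]
tool_rot: [[-0.029, 1.0, -0.001], [1.0, 0.029, 0.003], [0.003, -0.001, -1.0]]
wrist_force: [0.1, 7.9, 1.9]
gripper_width: 0.0513
finger_force: 3.8
```

{"fn": "drive_tool", "kwargs": {"moves": [{"delta_pos": [-0.025,0,0],"dr": [0,0,0],"fingers": -0.2},{"delta_pos": [-0.025,0,0],"dr": [0,0,0],"fingers": -0.2}]}}

```text
time_s: 22.82
position: [0.4803, -0.2057, 0.0144]
tool_rot: [[-0.029, 1.0, -0.001], [1.0, 0.029, 0.003], [0.003, -0.001, -1.0]]
wrist_force: [-0.9, 6.8, 1.6]
gripper_width: 0.0513
finger_force: 3.8
```

{"fn": "drive_tool", "kwargs": {"moves": [{"delta_pos": [-0.025,0,0],"dr": [0,0,0],"fingers": -0.2},{"delta_pos": [-0.025,0,0],"dr": [0,0,0],"fingers": -0.2}]}}

```text
time_s: 23.08
position: [0.4803, -0.2064, 0.0143]
tool_rot: [[-0.029, 1.0, -0.001], [1.0, 0.029, 0.003], [0.003, -0.001, -1.0]]
wrist_force: [0.5, 9.9, 2.4]
gripper_width: 0.0511
finger_force: 4.6
```

The force has risen above the sliding level, so this is the stop, at tool y of about -0.206. Now I'll press gently.

{"fn": "drive_tool", "kwargs": {"moves": [{"delta_pos": [-0.015,0,0],"dr": [0,0,0],"fingers": -0.2}]}}

```text
time_s: 23.2
position: [0.4803, -0.2065, 0.0144]
tool_rot: [[-0.029, 1.0, -0.001], [1.0, 0.029, 0.004], [0.004, -0.001, -1.0]]
wrist_force: [0.1, 9.8, 2.7]
gripper_width: 0.0511
finger_force: 4.9
```

{"fn": "drive_tool", "kwargs": {"moves": [{"delta_pos": [-0.025,0,0],"dr": [0,0,0],"fingers": -0.2}]}}

```text
time_s: 23.32
position: [0.4803, -0.2065, 0.0144]
tool_rot: [[-0.029, 1.0, -0.002], [1.0, 0.029, 0.005], [0.005, -0.001, -1.0]]
wrist_force: [-0.5, 11.7, 4.1]
gripper_width: 0.0519
finger_force: 5.7
```

{"fn": "drive_tool", "kwargs": {"moves": [{"delta_pos": [-0.025,0,0],"dr": [0,0,0],"fingers": -0.2},{"delta_pos": [-0.025,0,0],"dr": [0,0,0],"fingers": -0.2}]}}

```text
time_s: 23.58
position: [0.4803, -0.2066, 0.0144]
tool_rot: [[-0.028, 1.0, -0.002], [1.0, 0.028, 0.007], [0.007, -0.002, -1.0]]
wrist_force: [-0.7, 15.1, 6.2]
gripper_width: 0.0512
finger_force: 7.2
```

{"fn": "drive_tool", "kwargs": {"moves": [{"delta_pos": [-0.03,0,0],"dr": [0,0,0],"fingers": -0.2},{"delta_pos": [0,0,0],"dr": [0,0,0],"fingers": -0.2},{"delta_pos": [0,0,0],"dr": [0,0,0],"fingers": -0.2},{"delta_pos": [0,0,0],"dr": [0,0,0],"fingers": -0.2}]}}

```text
time_s: 24.08
position: [0.4803, -0.2066, 0.0143]
tool_rot: [[-0.028, 1.0, -0.002], [1.0, 0.028, 0.008], [0.008, -0.002, -1.0]]
wrist_force: [-0.3, 17.8, 7.0]
gripper_width: 0.051
finger_force: 7.6
```

The wrist reads 17.8 N against 7.5 N of sliding, so about 10 N is on the stop, and it has been held there. Now I'll back off slowly, then lift.

{"fn": "drive_tool", "kwargs": {"moves": [{"delta_pos": [0.05,0,0],"dr": [0,0,0],"fingers": -0.2},{"delta_pos": [0.05,0,0],"dr": [0,0,0],"fingers": -0.2},{"delta_pos": [0.05,0,0],"dr": [0,0,0],"fingers": -0.2},{"delta_pos": [0.1,0,0],"dr": [0,0,0],"fingers": -0.2},{"delta_pos": [0.3,0,0],"dr": [0,0,0],"fingers": -0.2},{"delta_pos": [0.6,0,0],"dr": [0,0,0],"fingers": -0.2},{"delta_pos": [0.8,0,0],"dr": [0,0,0],"fingers": -0.2},{"delta_pos": [0.8,0,0],"dr": [0,0,0],"fingers": -0.2},{"delta_pos": [0.8,0,0],"dr": [0,0,0],"fingers": -0.2},{"delta_pos": [0.8,0,0],"dr": [0,0,0],"fingers": -0.2}]}}

```text
time_s: 25.32
position: [0.4782, -0.122, 0.0145]
tool_rot: [[-0.029, 1.0, 0.0], [1.0, 0.029, -0.0], [-0.0, 0.0, -1.0]]
wrist_force: [0.3, -0.4, 0.1]
gripper_width: 0.0509
finger_force: 0.0
```

{"fn": "drive_tool", "kwargs": {"moves": [{"delta_pos": [0.9,0,-0.9],"dr": [0,0,0],"fingers": -0.2},{"delta_pos": [0.9,0,-0.9],"dr": [0,0,0],"fingers": -0.2},{"delta_pos": [0.9,0,-0.9],"dr": [0,0,0],"fingers": -0.2},{"delta_pos": [0.9,0,-0.9],"dr": [0,0,0],"fingers": -0.2},{"delta_pos": [0.9,0,-0.9],"dr": [0,0,0],"fingers": -0.2},{"delta_pos": [0,0,0],"dr": [0,0,0],"fingers": -0.2}]}}

```text
time_s: 26.08
position: [0.4769, -0.0324, 0.1065]
tool_rot: [[-0.031, 1.0, 0.004], [1.0, 0.031, -0.001], [-0.001, 0.004, -1.0]]
wrist_force: [-0.2, 0.1, 0.0]
gripper_width: 0.051
finger_force: 0.0
```

```bash
python3 - <<'E'
from bench import env,viewer
import cv2,pickle,numpy as np
o=[]
for n,(r,c) in {'top':(180,370),'side':(70,300)}.items():
    d=viewer.read_camera(n)
    o.append(cv2.resize(d['frame'][r:r+100,c:c+100,::-1],(400,400),interpolation=cv2.INTER_CUBIC))
cv2.imwrite('pics/b5.png',np.hstack(o))
E
```

```text
(no output)
```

View pics/b5.png

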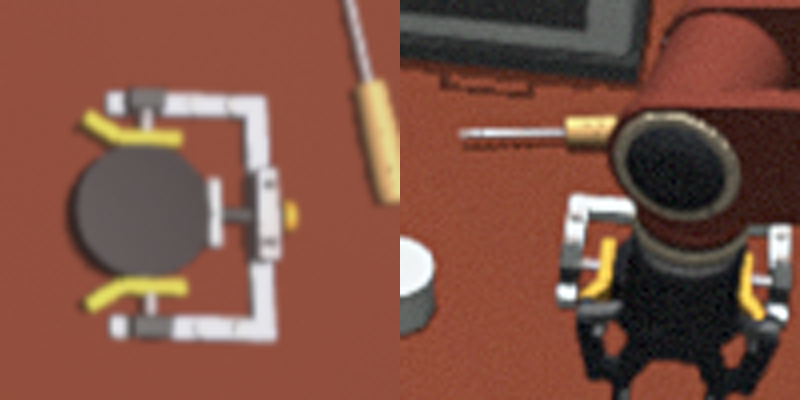

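The top view shows the marver centred between the jaws at (145,212), with its edge on the stop pad at about (210,212). The robot is clear, so I'll hand it in.

```bash
python3 -c "
from bench import order
print(order.close_job())"
```

```text
the job is handed in; nothing more can be done
None
```

The job is handed in: the marver went round the rod rest and tool block into the holder and was pressed on the stop at about 10 N (estimated from the wrist force); the last pictures show it centred and on the stop with the robot clear, but no verdict was returned and I couldn't measure the force left on the stop.

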